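Clear the jammed bushing feeder

ROBOT

A 6-joint arm with a two-finger parallel gripper is mounted at the origin on the work surface. World frame = base frame: x ahead of the robot, y to its left, z up, the work surface at z = 0. Lengths are in m, angles in degrees, forces in N, time in s.
With the tool pointing down it reaches from about 0.25 to 0.725 m from the base axis. Payload 9.7 kg.
Tool frame: the origin (TCP) lies midway between the tips of the shut fingers; the grasp point (between the pads) lies 19 mm behind it; z points along the fingers, y is the line along which they close (so a half turn about z gives the same grasp; the last joint's range is limited). The gripper opens to 85 mm and grips with 20 to 120 N. Pads are 22 mm wide; open, the fingers measure 114 mm over their backs; the gripper's body (76 mm by 85 mm) begins 54 mm behind the grasp point. The pads swing forward as they close: fully open they stand 13 mm farther back than shut.
Start: joints at [65.546, 4.979, 10.078, 95.1, 0, 90], TCP at [0.228, 0.501, 0.231] pointing down, gripper open.
Joint ranges: [-179.16, 179.16], [-48.56, 103.87], [-65.8, 70.77], [-126.05, 130.52], [-82.76, 87.17], [-180, 180]. Speed limits (degrees/s): [127.2, 127.2, 147.25, 180, 180, 180].

INTERFACE

Orientations are given as [roll, pitch, yaw] about the fixed x, y, z axes, in that order (R = Rz(yaw) Ry(pitch) Rx(roll)).
In Python, from workcell import bot gives the robot as it stands.
- The arm moves only by the shell command python3 -m crank 'ROWS' [FORCE]. ROWS is JSON, a list of rows, each an object with "gripper": the finger opening in mm, from 0 to 85.4; "travel": the shift along the tool's x, y, z in mm, a list of three; "twist": the turn, a rotation vector about the tool's x, y, z in rad, a list of three. In form: [{"gripper": gripper, "travel": [tx, ty, tz], "twist": [rx, ry, rz]}, ...]. A call has 1 to 12 rows; each row shifts and turns the commanded pose from where the row before left it, along the tool's axes as they then stand; what a row does not reach is not made up. A row lasts 1/8 s, in which the tool goes at most 62.5 mm and 10.7 degrees, less where a joint would pass 70% of its speed; a pose out of reach is approached as far as the arm can. A call is refused whole if a number of a shift passes 62.5 or a number of a turn 0.188, either way. A call with a gripper value outside its range is refused whole. The fingers move at their own pace and stop on an object; FORCE is the grip in N (left out, the last holds). Time passes only in rows, so rows that do not move let the fingers close. It gives the time, the measured TCP pose, the force, the opening and the grip force at its end, in the units of the state.
- bot.get_obs(): the state, without advancing time (a new reading comes with each control period).
- bot.camera(name): name is "side" or "top"; returns the picture (400x640x3 uint8, red, green, blue); there is no depth.
- bot.calibration(name): a dict with "vfov" (degrees; the focal length in pixels is half the picture's height over the tangent of half this angle, whatever the lens; pixels are square), "cx", "cy" (the principal point, pixels), "camera_from_world" (4x4, takes a point from world to camera coordinates). Camera axes: x right, y down, z forward; pixel columns grow to the right and rows downward; lengths in m; the calibration is good to about 2 mm. A picture is of the moment at which its call begins. calibration takes no time and is no camera call.
- bot.job_done(): hands the job in; it is judged then, once.
The state is a dict: "time": time; "q": joint angles; "qd": joint speeds; "joint_efforts": joint torques, N m; "ee_pos": TCP position; "tcp_rot": TCP orientation; "wrist_force": force on the tool from outside, world axes, zero at the start; "torque": the same for the moment, N m; "opening": finger opening in m; "grasp_force": force on a finger pad.
Only numpy, scipy, OpenCV 4.12 (cv2) and the standard library are available. Lean on these libraries where they do the work, as an engineer would, in place of code of your own. Each camera call takes 0.05 s, during which the arm holds its last target. There are 200 camera calls.

TASK

A wrong brass bushing has jammed the gate of the bushing feeder. Slide it back out of the gate's mouth into the reject bay until the red sprung trip plate at the bay's end gives and registers it, pressing gently enough not to drive the plate to its end, and leave it in the bay; then push the hand slide forward until both steel bushings are right through the gate, in the outlet tray. Slide the bushings, do not lift, tip or force them, and leave the other things alone.

Things in the scene. Friction and masses are not known exactly. Their poses are not given: they have to be found in the camera images.
- feeder: Bench feeder, fixed: steel deck 8 mm thick (top at z = 8 mm), green walls up to z = 23 mm, lower than the bushings' spigots, which can be held or pushed above them. Origin on the bench under the middle of the gate's entry; x = feed direction along the lane, y = across it to the reject bay's side. Lane 56 mm wide, centred on y = 0.
- gate (a point): Middle of the gate's entry on the deck, feeder (0, 0, 8) mm, axes as the feeder's. The gate (yellow lips) is 56 mm wide and runs from x = 0 to 12 mm; beyond it the outlet tray, 68 mm wide, to a rigid end wall at x = 135 mm.
- bay_mouth (a point): Point on the reject bay's centre line at its mouth, feeder (-24, 14, 8) mm, axes as the feeder's. The bay is a straight channel, 56 mm wide, that runs back and sideways from here along (-0.5, 0.866) in feeder x, y. At its far end stands a grey stop (z up to 29 mm) with a red sprung plate, 44 mm wide, top 17 mm above the deck. The stop is clamped anywhere and not measured: feel for it.
- bay_end (a point): Point on the bay's centre line 70 mm on from bay_mouth, feeder (-59, 75, 8) mm: middle of the range. A bushing meets the red plate with its centre somewhere between 54 and 86 mm from bay_mouth. The plate then gives along the bay's direction. Keep the fingertips above z = 25 mm over flanges and walls.
- brass_bushing: Bushing turned from yellow brass: a flange 50 mm across and 16 mm high, and on it a round spigot 24 mm across reaching to 50 mm. Origin at the centre of its underside, z up. About 0.3 kg; slides on the deck at 2 to 5 N; over 35 N against the feeder mars it. It is the wrong part: it sits askew in the gate's mouth, at about (-29, 26) mm in the feeder frame, wedged between the front steel bushing and the bay's gate-side wall. It may be gripped by the spigot.
- steel_front: Bushing turned from steel: a flange 50 mm across and 16 mm high, and on it a round spigot 24 mm across reaching to 50 mm. Origin at the centre of its underside, z up. About 0.3 kg; slides on the deck at 2 to 5 N; over 35 N against the feeder mars it. First in the lane, behind the brass one.
- steel_rear: Bushing turned from steel: a flange 50 mm across and 16 mm high, and on it a round spigot 24 mm across reaching to 50 mm. Origin at the centre of its underside, z up. About 0.3 kg; slides on the deck at 2 to 5 N; over 35 N against the feeder mars it. Second in the lane, behind steel_front and in front of the slide.
- trip (a joint): How far the red trip plate is pushed in, m: 0 = out, end of travel at 0.006. It starts to give at 2 N and takes 4 N more per mm. It registers the reject at 1.5 mm (8 N); driving it beyond 4 mm (18 N) damages it. Aim for 2 to 3 mm. It springs out again when let go.
- slide (a joint): How far the hand slide is pushed along the feeder's x, m: 0 = fully back, at most 0.22. Its flat front face is at feeder x = -180 mm + value. It takes about 3 N to move and stays where it is left.
- slide_knob (a point): Centre of the top of the slide's black upright knob, 22 mm across, standing 60 mm above the bench (the slide's block below it reaches to z = 21 mm); 20 mm behind the slide's front face.
- ring_gauge: dark ring gauge, 48 mm across, 12 mm high, lying on the feeder deck beside the outlet tray; not to be moved
- gauge_block: blue block 35 x 28 x 20 mm lying on the feeder deck beside the lane's rear end; not to be moved
- wrench: open wrench lying on the bench to the robot's left; not to be moved
- oil_bottle: amber oil bottle, 60 mm across, 150 mm high, on the bench to the right; not to be moved
- chuck_ring: dark chuck ring, 140 mm across, 25 mm high, on the bench to the right; not to be moved
- arbor: dark steel arbor, 34 mm across, 140 mm long, lying on the bench to the left; not to be moved
There are look-alikes about, which are no part of the job. Of the things like the brass_bushing, leave any that is orange; of the rest the larger one is meant.

How it is judged:
By the outcome, as a careful person would: the job done as asked, in the order asked, and still so for the second after the job is handed in, with the robot touching nothing.
It also fails if it takes over 69 s, if anything falls off the work surface, if the arm or the gripper's body presses on something with over 40 N, if the wrist force passes 120 N, or if a joint passes its speed limit or range.

## Working session

There is one attempt and no reset: what is moved stays moved. The work goes in short steps, Python scripts to look and compute and a shell command to move; the robot and the scene stay as the last step left them, time stands still between calls to the robot, and variables do not carry over. Pictures are saved under pics/ and viewed, at most 10 in all, crops included, and the job is handed in when it is done.

```bash
mkdir -p pics; ls; python3 - <<'E'
from workcell import bot
import cv2,numpy as np
for n in("top","side"):
    cv2.imwrite(f"pics/{n}0.png",bot.camera(n)[:,:,::-1]); c=bot.calibration(n); print(n,{k:np.round(v,4).tolist() for k,v in c.items() if k!='x'})
print(bot.get_obs())
E
```

```text
pics
top {'vfov': 42.4968, 'cx': 319.4303, 'cy': 193.2507, 'camera_from_world': [[-0.0144, -0.9997, 0.018, 0.0105], [-0.9962, 0.0128, -0.0862, 0.5807], [0.0859, -0.0191, -0.9961, 1.5758], [0.0, 0.0, 0.0, 1.0]]}
side {'vfov': 51.2925, 'cx': 318.5728, 'cy': 200.4196, 'camera_from_world': [[0.9687, -0.2483, -0.0014, -0.5781], [-0.1695, -0.6572, -0.7344, 0.1788], [0.1814, 0.7116, -0.6787, 1.0222], [0.0, 0.0, 0.0, 1.0]]}
{'time': 0.1, 'q': array([6.55472105e+01, 5.00846175e+00, 1.00385304e+01, 9.51001289e+01,
       1.01009588e-03, 9.00008374e+01]), 'qd': array([ 0.04582214, -0.00069908,  0.01963233,  0.06296763,  0.06840805,
       -0.00692652]), 'joint_efforts': array([-8.25994048e-04, -5.21564519e+01,  4.65652406e+01,  1.60864333e-02,
       -4.71219676e-05, -5.22382265e-06]), 'ee_pos': array([0.22757641, 0.50047538, 0.2306449 ]), 'tcp_rot': array([-1.79929940e+02, -1.00907119e-03,  1.55546372e+02]), 'wrist_force': array([ 0.01750253, -0.03436152, -0.4585608 ]), 'torque': array([-0.0156655 ,  0.0178953 , -0.02697889]), 'grasp_force': 0.0, 'opening': 0.08519169249026126}
```

View pics/top0.png

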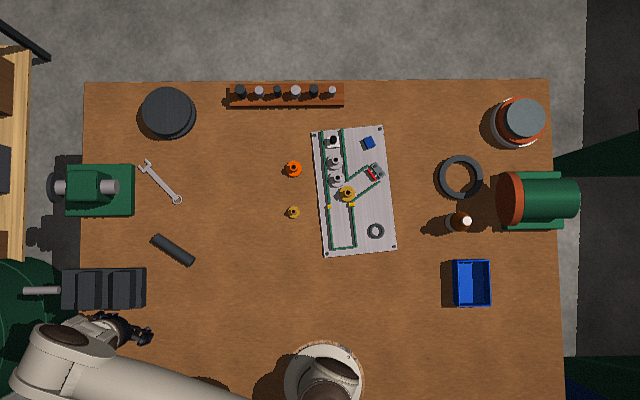

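View pics/side0.png

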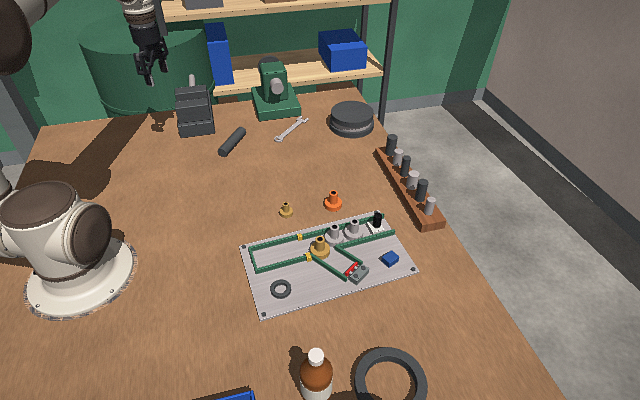

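```bash
python3 - <<'E'
import cv2
a=cv2.imread("pics/top0.png")[115:265,270:410]; cv2.imwrite("pics/topc.png",cv2.resize(a,None,fx=4,fy=4,interpolation=cv2.INTER_CUBIC))
a=cv2.imread("pics/side0.png")[195:325,235:425]; cv2.imwrite("pics/sidec.png",cv2.resize(a,None,fx=4,fy=4,interpolation=cv2.INTER_CUBIC))
E
```

```text
(no output)
```

View pics/topc.png

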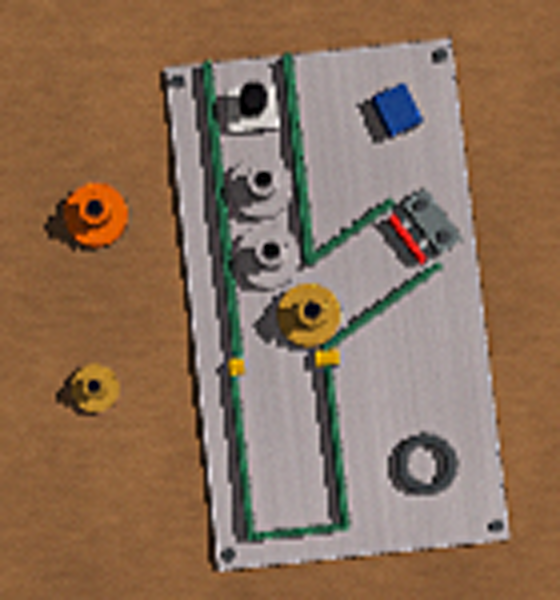

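View pics/sidec.png

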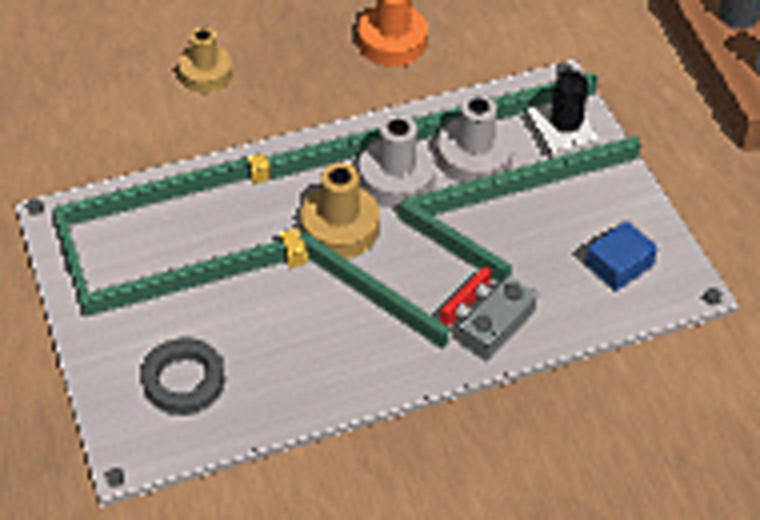

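```bash
cat > h.py <<'E'
from workcell import bot
import numpy as np
def ray(n,u,v):
    c=bot.calibration(n); f=200/np.tan(np.radians(c["vfov"]/2)); T=np.array(c["camera_from_world"])
    R,t=T[:3,:3],T[:3,3]; return -R.T@t, R.T@np.array([(u-c["cx"])/f,(v-c["cy"])/f,1])
def at(n,u,v,z):
    o,d=ray(n,u,v); return o+d*(z-o[2])/d[2]
def tri(a,b):
    A=np.zeros((3,3));y=np.zeros(3)
    for n,p in(("top",a),("side",b)):
        o,d=ray(n,*p); d/=np.linalg.norm(d); P=np.eye(3)-np.outer(d,d); A+=P;y+=P@o
    return np.linalg.solve(A,y)
def proj(n,p):
    c=bot.calibration(n); f=200/np.tan(np.radians(c["vfov"]/2)); q=np.array(c["camera_from_world"])@np.append(p,1)
    return c["cx"]+f*q[0]/q[2], c["cy"]+f*q[1]/q[2]
E
python3 - <<'E'
from h import *
np.set_printoptions(precision=1,suppress=True)
T=lambda u,v:(u/4+270-.375,v/4+115-.375); S=lambda u,v:(u/4+235-.375,v/4+195-.375)
for n,z,t,s in [("brass",.05,(313,310),(341,172)),("front",.05,(270,251),(399,127)),("rear",.05,(263,179),(478,105)),("knob",.06,(255,97),(571,70)),
 ("gate6",.023,(281.5,362),(277,205)),("end135+",.023,(297.5,531),(73,260)),("lane rear",.023,(248,61.5),(617,112)),
 ("lipL",.023,(236,367),(260,163)),("lipR",.023,(327,357),(294,240)),("endL",.023,(250,535),(62,215)),("endR",.023,(345,527),(85,305)),("laneRearL",.023,(208,65),(595,78)),("laneRearR",.023,(288,58),(637,142)),("plate",.025,(407,238),(467,293)),("bayCornerRear",.023,(311,262),(402,205)),("bayendrear",.023,(392,202),(507,266)),("bayendfront",.023,(438,265),(445,335))]:
    print(n,at("top",*T(*t),z)*1e3,at("side",*S(*s),z)*1e3,tri(T(*t),S(*s))*1e3)
E
```

```text
brass [581.  -84.2  50. ] [581. -75.  50.] [579.5 -83.4  59.6]
front [626.9 -52.   50. ] [626.8 -46.7  50. ] [625.8 -51.6  55.4]
rear [682.8 -47.6  50. ] [681.9 -40.6  50. ] [680.6 -47.   56.9]
knob [745. -42.  60.] [747.3 -34.4  60. ] [743.6 -41.7  67.8]
gate6 [543.1 -60.9  23. ] [540.8 -68.4  23. ] [542.9 -61.4  14.7]
end135+ [412.1 -71.   23. ] [409.6 -80.6  23. ] [410.8 -71.6  12.3]
lane rear [780.5 -38.8  23. ] [779.7 -45.2  23. ] [782.4 -39.2  16.3]
lipL [539.6 -25.5  23. ] [538.2 -30.6  23. ] [539.5 -25.6  17.5]
lipR [546.5 -96.5  23. ] [544.7 -99.   23. ] [545.9 -96.6  20. ]
endL [409.6 -34.2  23. ] [407.8 -42.7  23. ] [408.6 -34.6  13.8]
endR [ 414.6 -107.8   23. ] [ 411.8 -116.7   23. ] [ 413.2 -108.7   12.8]
laneRearL [778.   -7.2  23. ] [777.  -11.1  23. ] [778.9  -7.3  19. ]
laneRearR [783.  -70.4  23. ] [782.3 -74.2  23. ] [784.1 -70.7  18.8]
plate [ 638.8 -160.8   25. ] [ 635.6 -166.6   25. ] [ 638.7 -161.5   17.8]
bayCornerRear [621.  -85.4  23. ] [617.6 -88.2  23. ] [620.  -85.4  19.6]
bayendrear [ 667.6 -149.9   23. ] [ 666.2 -151.5   23. ] [ 667.3 -150.    21. ]
bayendfront [ 617.4 -184.8   23. ] [ 614.2 -191.5   23. ] [ 617.4 -185.8   14.7]
```

```bash
R='{"gripper":85,"travel":[0,0,0],"twist":[0,0,0.1751]}'; python3 -m crank '[{"gripper":85,"travel":[0,0,0],"twist":[0,0,0.1751]},{"gripper":85,"travel":[0,0,0],"twist":[0,0,0.1751]},{"gripper":85,"travel":[0,0,0],"twist":[0,0,0.1751]},{"gripper":85,"travel":[0,0,0],"twist":[0,0,0.1751]},{"gripper":85,"travel":[0,0,0],"twist":[0,0,0.1751]},{"gripper":85,"travel":[0,0,0],"twist":[0,0,0.1751]},{"gripper":85,"travel":[0,0,0],"twist":[0,0,0.1751]},{"gripper":85,"travel":[0,0,0],"twist":[0,0,0.1751]},{"gripper":85,"travel":[0,0,0],"twist":[0,0,0.1751]},{"gripper":85,"travel":[0,0,0],"twist":[0,0,0.1751]},{"gripper":85,"travel":[0,0,0],"twist":[0,0,0.1751]},{"gripper":85,"travel":[0,0,0],"twist":[0,0,0.1751]}]' 20
```

```text
time: 1.6
ee_pos: [0.3418, 0.4162, 0.2309]
tcp_rot: [-174.0, 1.3, 47.5]
wrist_force: [0.3, 0.1, 0.4]
opening: 0.0849
grasp_force: 0.0
```

```bash
python3 -m crank '[{"gripper":60,"travel":[0,0,0],"twist":[0,0,0]},{"gripper":60,"travel":[0,0,0],"twist":[0,0,0]},{"gripper":60,"travel":[0,0,0],"twist":[0,0,0]}]'; python3 -c "
from workcell import bot;print(bot.get_obs()['q'])"
```

```text
time: 1.98
ee_pos: [0.3401, 0.4177, 0.2313]
tcp_rot: [-174.0, 1.3, 47.7]
wrist_force: [0.0, 0.4, -0.7]
opening: 0.0598
grasp_force: 0.0
[ 47.68240621   4.59958151   9.48842529  96.18808461   5.98413493
 179.94393832]
```

```bash
cat >> h.py <<'E'
from scipy.spatial.transform import Rotation as Ro
def need(pos,rpy):
    o=bot.get_obs(); R=Ro.from_euler('xyz',o['tcp_rot'],degrees=True); T=Ro.from_euler('xyz',rpy,degrees=True)
    print('rot',np.round((R.inv()*T).as_rotvec(),4),'travel before rot',np.round(R.inv().apply(np.array(pos)-o['ee_pos'])*1e3,1),'after rot',np.round(T.inv().apply(np.array(pos)-o['ee_pos'])*1e3,1))
E
python3 -c "
from h import *
need([.58,-.0835,.231],[180,0,35.1])"
```

```text
rot [-0.1015  0.034   0.2192] travel before rot [-209.5  512.3  -48.7] after rot [-9.19e+01  5.48e+02  3.00e-01]
```

```bash
python3 -m crank '[{"gripper":60,"travel":[-20.9,51.2,-4.9],"twist":[0,0,0]},{"gripper":60,"travel":[-20.9,51.2,-4.9],"twist":[0,0,0]},{"gripper":60,"travel":[-20.9,51.2,-4.9],"twist":[0,0,0]},{"gripper":60,"travel":[-20.9,51.2,-4.9],"twist":[0,0,0]},{"gripper":60,"travel":[-20.9,51.2,-4.9],"twist":[0,0,0]},{"gripper":60,"travel":[-20.9,51.2,-4.9],"twist":[0,0,0]},{"gripper":60,"travel":[-20.9,51.2,-4.9],"twist":[0,0,0]},{"gripper":60,"travel":[-20.9,51.2,-4.9],"twist":[0,0,0]},{"gripper":60,"travel":[-20.9,51.2,-4.9],"twist":[0,0,0]},{"gripper":60,"travel":[-20.9,51.2,-4.9],"twist":[0,0,0]},{"gripper":60,"travel":[0,0,0],"twist":[-0.0507,0.017,0.1096]},{"gripper":60,"travel":[0,0,0],"twist":[-0.0507,0.017,0.1096]}]'; python3 -m crank '[{"gripper":50,"travel":[0,0,0],"twist":[0,0,0]},{"gripper":50,"travel":[0,0,0],"twist":[0,0,0]}]';  python3 -c "
from h import *
need([.58,-.0835,.090],[180,0,35.1])"
```

```text
time: 3.48
ee_pos: [0.5806, -0.0837, 0.2303]
tcp_rot: [180.0, 0.0, 34.8]
wrist_force: [-0.8, 0.5, -0.2]
opening: 0.06
grasp_force: 0.0
time: 3.72
ee_pos: [0.58, -0.0831, 0.2316]
tcp_rot: [-179.9, 0.0, 35.2]
wrist_force: [-0.2, -0.3, 0.4]
opening: 0.0502
grasp_force: 0.0
rot [-0.0009  0.      0.002 ] travel before rot [ -0.3   0.4 141.6] after rot [ -0.3   0.3 141.6]
```

```bash
python3 -m crank '[{"gripper":50,"travel":[0,0,48],"twist":[0,0,0]},{"gripper":50,"travel":[0,0,48],"twist":[0,0,0]},{"gripper":50,"travel":[0,0,46],"twist":[0,0,0]},{"gripper":50,"travel":[0,0,0],"twist":[0,0,0]}]';  python3 -c "
from h import *
import cv2
a=cv2.resize(bot.camera('side')[185:305,255:395,::-1],None,fx=4,fy=4,interpolation=2)
b=cv2.resize(bot.camera('top')[140:260,300:400,::-1],None,fx=4,fy=4,interpolation=2)
cv2.imwrite('pics/n1.png',a);cv2.imwrite('pics/n2.png',b)"
```

```text
time: 4.22
ee_pos: [0.5779, -0.0833, 0.0858]
tcp_rot: [-179.7, 0.3, 35.1]
wrist_force: [-0.4, 0.4, -0.2]
opening: 0.0501
grasp_force: 0.0
```

View pics/n1.png

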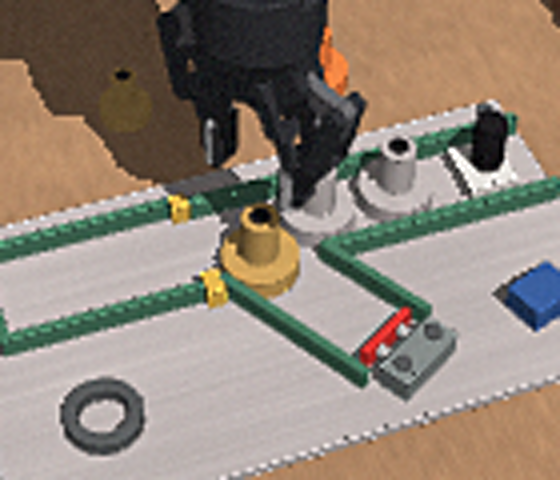

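```bash
python3 -c "
from h import *
for p in ([.578,-.0833,.086],[.578,-.0833,.091],[.5797,-.0835,.058],[.5797,-.0755,.058]):
  q=np.array(proj('side',p)); print((q-[255,185]+.375)*4)"
```

```text
[259.64250523 182.77512895]
[259.64368126 177.09685591]
[262.38358616 213.60268089]
[259.14764257 204.30408188]
```

View pics/n2.png

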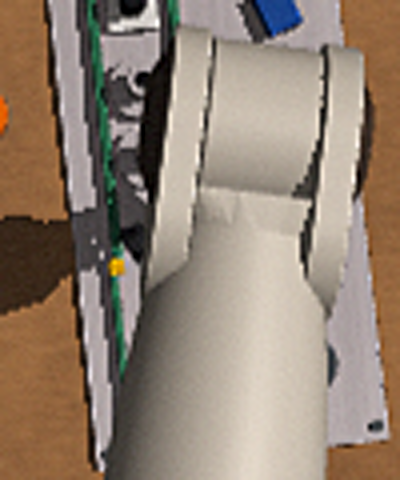

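Side view: brass spigot top at crop (262,213), matching my estimate (580, −83.5, 58) mm; tip midpoint (257,178) also as predicted. The top view is blocked by the arm. Descend and grip.

```bash
python3 -m crank '[{"gripper":50,"travel":[1.5,1,20],"twist":[0,0,0]},{"gripper":50,"travel":[0,0,20],"twist":[0,0,0]},{"gripper":50,"travel":[0,0,14],"twist":[0,0,0]},{"gripper":50,"travel":[0,0,0],"twist":[0,0,0]}]'; python3 -m crank '[{"gripper":36,"travel":[0,0,0],"twist":[0,0,0]},{"gripper":30,"travel":[0,0,0],"twist":[0,0,0]},{"gripper":26,"travel":[0,0,0],"twist":[0,0,0]},{"gripper":22,"travel":[0,0,0],"twist":[0,0,0]},{"gripper":20,"travel":[0,0,0],"twist":[0,0,0]},{"gripper":20,"travel":[0,0,0],"twist":[0,0,0]}]' 25
```

```text
time: 4.82
ee_pos: [0.5814, -0.0838, 0.0347]
tcp_rot: [-179.9, 0.0, 35.0]
wrist_force: [-0.6, -0.4, 0.1]
opening: 0.05
grasp_force: 0.0
time: 5.58
ee_pos: [0.5821, -0.0839, 0.036]
tcp_rot: [180.0, -0.0, 35.0]
wrist_force: [-1.7, 2.1, 5.3]
opening: 0.0228
grasp_force: 24.5
```

```bash
for i in 1; do python3 -m crank '[{"gripper":20,"travel":[0.4,3,0],"twist":[0,0,0]},{"gripper":20,"travel":[0.3,3,0],"twist":[0,0,0]},{"gripper":20,"travel":[0.3,4,0],"twist":[0,0,0]},{"gripper":20,"travel":[0,5,0],"twist":[0,0,0]}]'; done;  python3 -m crank '[{"gripper":20,"travel":[0,5,0],"twist":[0,0,0]},{"gripper":20,"travel":[0,5,0],"twist":[0,0,0]},{"gripper":20,"travel":[0,0,0],"twist":[0,0,0]}]'
```

```text
time: 6.08
ee_pos: [0.5913, -0.0951, 0.0361]
tcp_rot: [-180.0, -0.1, 35.0]
wrist_force: [-2.7, 3.4, 7.5]
opening: 0.0228
grasp_force: 24.8
time: 6.45
ee_pos: [0.5974, -0.1038, 0.0361]
tcp_rot: [180.0, -0.1, 35.0]
wrist_force: [-0.4, 1.6, 4.8]
opening: 0.023
grasp_force: 24.7
```

```bash
python3 -m crank '[{"gripper":20,"travel":[0,5,0],"twist":[0,0,0]},{"gripper":20,"travel":[0,5,0],"twist":[0,0,0]},{"gripper":20,"travel":[0,4,0],"twist":[0,0,0]}]'
for k in 1; do python3 -m crank '[{"gripper":20,"travel":[0,2,0],"twist":[0,0,0]},{"gripper":20,"travel":[0,2,0],"twist":[0,0,0]}]';python3 -m crank '[{"gripper":20,"travel":[0,2,0],"twist":[0,0,0]},{"gripper":20,"travel":[0,2,0],"twist":[0,0,0]}]'; done
```

```text
time: 6.82
ee_pos: [0.6051, -0.1149, 0.0361]
tcp_rot: [-180.0, -0.1, 35.0]
wrist_force: [-2.6, 4.3, 6.9]
opening: 0.0229
grasp_force: 24.9
time: 7.08
ee_pos: [0.6074, -0.1181, 0.0361]
tcp_rot: [-180.0, -0.1, 35.0]
wrist_force: [-2.3, 3.8, 7.1]
opening: 0.0231
grasp_force: 24.9
time: 7.32
ee_pos: [0.6096, -0.1213, 0.0361]
tcp_rot: [-180.0, -0.1, 35.0]
wrist_force: [-3.0, 3.6, 6.3]
opening: 0.0232
grasp_force: 24.9
```

```bash
python3 -m crank '[{"gripper":20,"travel":[0,2,0],"twist":[0,0,0]},{"gripper":20,"travel":[0,2,0],"twist":[0,0,0]}]' | grep -E "pos|wrist";python3 -m crank '[{"gripper":20,"travel":[0,1.5,0],"twist":[0,0,0]},{"gripper":20,"travel":[0,1.5,0],"twist":[0,0,0]}]'| grep -E "pos|wrist"; python3 -m crank '[{"gripper":20,"travel":[0,1.5,0],"twist":[0,0,0]},{"gripper":20,"travel":[0,1.5,0],"twist":[0,0,0]}]'| grep -E "pos|wrist"
```

```text
ee_pos: [0.6119, -0.1246, 0.036]
wrist_force: [-2.6, 4.1, 6.9]
ee_pos: [0.6137, -0.1271, 0.0361]
wrist_force: [-2.5, 4.7, 6.8]
ee_pos: [0.6154, -0.1295, 0.0361]
wrist_force: [-2.2, 4.3, 7.1]
```

```bash
python3 -m crank '[{"gripper":20,"travel":[0,1,0],"twist":[0,0,0]},{"gripper":20,"travel":[0,1,0],"twist":[0,0,0]}]' | grep -E "pos|wrist";python3 -m crank '[{"gripper":20,"travel":[0,1,0],"twist":[0,0,0]},{"gripper":20,"travel":[0,1,0],"twist":[0,0,0]}]'| grep -E "pos|wrist"; python3 -m crank '[{"gripper":20,"travel":[0,1,0],"twist":[0,0,0]}]'| grep -E "pos|wrist"
```

```text
ee_pos: [0.6165, -0.1311, 0.036]
wrist_force: [-1.9, 3.5, 6.8]
ee_pos: [0.6177, -0.1328, 0.0361]
wrist_force: [-2.8, 3.5, 7.1]
ee_pos: [0.6182, -0.1336, 0.036]
wrist_force: [-2.2, 2.8, 6.5]
```

```bash
python3 -m crank '[{"gripper":20,"travel":[0,1,0],"twist":[0,0,0]}]'| grep -E "pos|wrist"; python3 -m crank '[{"gripper":20,"travel":[0,1,0],"twist":[0,0,0]}]'| grep -E "pos|wrist"
```

```text
ee_pos: [0.6188, -0.1344, 0.0361]
wrist_force: [-3.0, 4.8, 6.3]
ee_pos: [0.6194, -0.1352, 0.0361]
wrist_force: [-2.7, 3.7, 6.1]
```

```bash
python3 -m crank '[{"gripper":20,"travel":[0,1,0],"twist":[0,0,0]}]'| grep -E "pos|wrist"; python3 -m crank '[{"gripper":20,"travel":[0,1,0],"twist":[0,0,0]}]'| grep -E "pos|wrist"
```

```text
ee_pos: [0.6199, -0.1361, 0.036]
wrist_force: [-2.0, 3.9, 7.6]
ee_pos: [0.6205, -0.1368, 0.0361]
wrist_force: [-2.6, 4.6, 7.0]
```

```bash
python3 -m crank '[{"gripper":20,"travel":[0,1,0],"twist":[0,0,0]}]'| grep -E "pos|wrist"; python3 -m crank '[{"gripper":20,"travel":[0,1,0],"twist":[0,0,0]}]'| grep -E "pos|wrist"
```

```text
ee_pos: [0.6211, -0.1377, 0.036]
wrist_force: [-2.3, 4.0, 6.7]
ee_pos: [0.6216, -0.1385, 0.036]
wrist_force: [-3.4, 4.1, 5.8]
```

```bash
python3 -m crank '[{"gripper":20,"travel":[0,1,0],"twist":[0,0,0]}]'| grep -E "pos|wrist"; python3 -m crank '[{"gripper":20,"travel":[0,0.7,0],"twist":[0,0,0]}]'| grep -E "pos|wrist"
```

```text
ee_pos: [0.6223, -0.1393, 0.0361]
wrist_force: [-2.1, 3.4, 6.5]
ee_pos: [0.6225, -0.1397, 0.036]
wrist_force: [-3.2, 5.4, 8.0]
```

```bash
python3 -m crank '[{"gripper":20,"travel":[0,0.7,0],"twist":[0,0,0]}]'| grep -E "pos|wrist"; python3 -m crank '[{"gripper":20,"travel":[0,0.7,0],"twist":[0,0,0]}]'| grep -E "pos|wrist"
```

```text
ee_pos: [0.6227, -0.14, 0.0361]
wrist_force: [-5.4, 7.5, 8.5]
ee_pos: [0.6229, -0.1403, 0.0361]
wrist_force: [-6.6, 8.1, 9.7]
```

```bash
python3 -m crank '[{"gripper":20,"travel":[0,0.8,0],"twist":[0,0,0]}]'| grep -E "pos|wrist"; python3 -m crank '[{"gripper":20,"travel":[0,0.8,0],"twist":[0,0,0]}]'| grep -E "pos|wrist|grasp"
```

```text
ee_pos: [0.6232, -0.1407, 0.0361]
wrist_force: [-7.5, 9.9, 10.6]
ee_pos: [0.6235, -0.1411, 0.0361]
wrist_force: [-8.8, 10.3, 10.5]
grasp_force: 25.4
```

```bash
python3 -m crank '[{"gripper":20,"travel":[0,0.8,0],"twist":[0,0,0]}]'| grep -E "pos|wrist"; python3 -m crank '[{"gripper":20,"travel":[0,0.6,0],"twist":[0,0,0]},{"gripper":20,"travel":[0,0,0],"twist":[0,0,0]}]'| grep -E "pos|wrist|grasp"
```

```text
ee_pos: [0.6238, -0.1414, 0.0362]
wrist_force: [-9.6, 12.0, 12.2]
ee_pos: [0.6239, -0.1417, 0.0362]
wrist_force: [-10.1, 12.3, 12.7]
grasp_force: 25.6
```

```bash
python3 -m crank '[{"gripper":20,"travel":[0,-2,-0.5],"twist":[0,0,0]},{"gripper":20,"travel":[0,-2,-0.5],"twist":[0,0,0]},{"gripper":20,"travel":[0,-1,-0.5],"twist":[0,0,0]},{"gripper":20,"travel":[0,0,0],"twist":[0,0,0]}]'| grep -E "pos|wrist"; python3 -m crank '[{"gripper":26,"travel":[0,0,0],"twist":[0,0,0]},{"gripper":36,"travel":[0,0,0],"twist":[0,0,0]},{"gripper":40,"travel":[0,0,0],"twist":[0,0,0]},{"gripper":40,"travel":[0,0,0],"twist":[0,0,0]},{"gripper":40,"travel":[0,0,-20],"twist":[0,0,0]},{"gripper":40,"travel":[0,0,-40],"twist":[0,0,0]},{"gripper":40,"travel":[0,0,-50],"twist":[0,0,0]},{"gripper":40,"travel":[0,0,0],"twist":[0,0,0]}]'
```

```text
ee_pos: [0.622, -0.1399, 0.0364]
wrist_force: [0.0, 1.9, -2.7]
time: 12.08
ee_pos: [0.6243, -0.1404, 0.1535]
tcp_rot: [179.6, -0.3, 35.0]
wrist_force: [0.2, 0.0, 0.1]
opening: 0.0402
grasp_force: 0.0
```

```bash
python3 -c "
from h import *
need([.720,-.0443,.135],[180,-25,5.1])"
```

```text
rot [-0.1093  0.4188  0.5142] travel before rot [133.4 -23.9  19.1] after rot [ 86.4 -87.2  60.6]
```

```bash
python3 -m crank '[{"gripper":60,"travel":[0,0,0],"twist":[-0.0273,0.1047,0.1286]},{"gripper":60,"travel":[0,0,0],"twist":[-0.0273,0.1047,0.1286]},{"gripper":60,"travel":[0,0,0],"twist":[-0.0273,0.1047,0.1286]},{"gripper":60,"travel":[0,0,0],"twist":[-0.0273,0.1047,0.1286]},{"gripper":60,"travel":[0,0,0],"twist":[0,0,0]},{"gripper":60,"travel":[21.6,-21.8,15.1],"twist":[0,0,0]},{"gripper":60,"travel":[21.6,-21.8,15.1],"twist":[0,0,0]},{"gripper":60,"travel":[21.6,-21.8,15.1],"twist":[0,0,0]},{"gripper":60,"travel":[21.6,-21.8,15.1],"twist":[0,0,0]},{"gripper":60,"travel":[0,0,0],"twist":[0,0,0]},{"gripper":60,"travel":[0,0,0],"twist":[0,0,0]}]'; python3 -c "
from h import *
import cv2
need([.720,-.0443,.1035],[180,-25,5.1]);need([.754,-.0413,.031],[180,-25,5.1]); print(bot.get_obs()['q'])
a=cv2.resize(bot.camera('side')[165:305,255:425,::-1],None,fx=4,fy=4,interpolation=2)
cv2.imwrite('pics/n3.png',a)
for p in ([.746,-.042,.06],[.5,-.04,.1]):
  print((np.array(proj('side',p))-[255,165]+.375)*4)
"
```

```text
time: 13.45
ee_pos: [0.7182, -0.0439, 0.1282]
tcp_rot: [-179.9, -24.4, 5.2]
wrist_force: [-0.7, -0.2, -0.5]
opening: 0.0599
grasp_force: 0.0
rot [-0.0024  0.0097  0.0009] travel before rot [-8.6  0.6 23.3] after rot [-8.8  0.5 23.2]
rot [-0.0024  0.0097  0.0009] travel before rot [ -7.5   0.8 103.4] after rot [ -8.5   0.6 103.3]
[ -5.23916172   3.79671132  -6.78040033  55.35362588   4.39651648
 170.51665316]
[493.18921207 198.24715627]
[118.11644054 220.10782937]
```

View pics/n3.png

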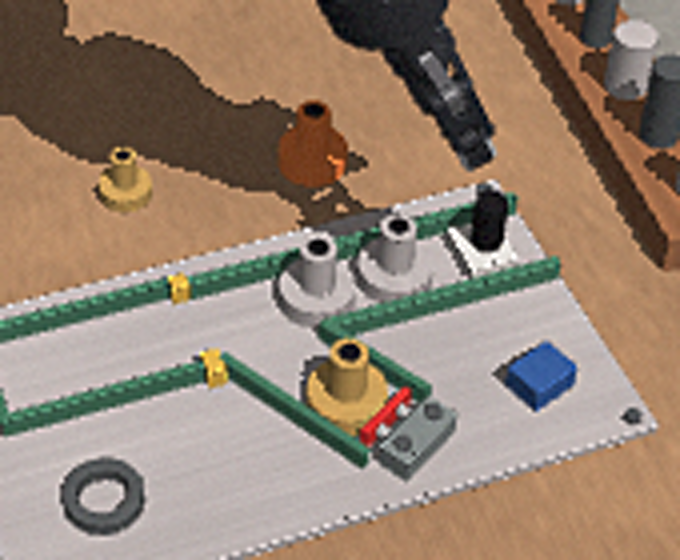

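```bash
python3 -m crank '[{"gripper":60,"travel":[-8,0.7,10],"twist":[0,0.009,0]},{"gripper":60,"travel":[0,0,25],"twist":[0,0,0]},{"gripper":60,"travel":[0,0,25],"twist":[0,0,0]},{"gripper":60,"travel":[0,0,20],"twist":[0,0,0]},{"gripper":60,"travel":[0,0,15],"twist":[0,0,0]},{"gripper":60,"travel":[0,0,5],"twist":[0,0,0]},{"gripper":60,"travel":[0,0,0],"twist":[0,0,0]}]';python3 -c "
from h import *
need([.754,-.0413,.031],[180,-25,5.1])"
```

```text
time: 14.38
ee_pos: [0.7527, -0.0412, 0.0341]
tcp_rot: [-179.8, -25.0, 5.0]
wrist_force: [-0.7, -1.4, 0.6]
opening: 0.0603
grasp_force: 0.0
rot [-0.0024 -0.0005 -0.0013] travel before rot [-0.2  0.2  3.4] after rot [-0.2  0.2  3.4]
```

```bash
python3 -m crank '[{"gripper":45,"travel":[0,0,2],"twist":[0,0,0]},{"gripper":35,"travel":[0,0,0],"twist":[0,0,0]},{"gripper":26,"travel":[0,0,0],"twist":[0,0,0]},{"gripper":20,"travel":[0,0,0],"twist":[0,0,0]},{"gripper":18,"travel":[0,0,0],"twist":[0,0,0]},{"gripper":18,"travel":[0,0,0],"twist":[0,0,0]}]' 45;python3 -c "
from h import *
need([.754-.018,-.0413-.0016,.034],[180,-25,5.1])"
```

```text
time: 15.12
ee_pos: [0.7537, -0.0418, 0.0329]
tcp_rot: [-179.9, -25.1, 5.0]
wrist_force: [-2.6, -4.3, 5.1]
opening: 0.0207
grasp_force: 43.8
rot [-0.0013 -0.0014 -0.0018] travel before rot [-15.6  -0.5  -8.5] after rot [-15.6  -0.5  -8.5]
```

```bash
python3 -m crank '[{"gripper":18,"travel":[-4.5,0,-2.1],"twist":[0,0,0]},{"gripper":18,"travel":[-4.5,0,-2.1],"twist":[0,0,0]},{"gripper":18,"travel":[-4.5,0,-2.1],"twist":[0,0,0]}]'; python3 -m crank '[{"gripper":18,"travel":[-4.5,0,-2.1],"twist":[0,0,0]},{"gripper":18,"travel":[-4.5,0,-2.1],"twist":[0,0,0]},{"gripper":18,"travel":[-4.5,0,-2.1],"twist":[0,0,0]}]'
```

```text
time: 15.5
ee_pos: [0.7393, -0.0431, 0.0329]
tcp_rot: [-179.9, -25.1, 5.0]
wrist_force: [3.7, -5.3, -0.4]
opening: 0.0206
grasp_force: 44.1
time: 15.88
ee_pos: [0.7246, -0.0444, 0.0329]
tcp_rot: [-179.9, -25.2, 5.0]
wrist_force: [5.8, -5.7, -2.3]
opening: 0.0206
grasp_force: 44.1
```

```bash
python3 -m crank '[{"gripper":18,"travel":[-5.4,0,-2.5],"twist":[0,0,0]},{"gripper":18,"travel":[-5.4,0,-2.5],"twist":[0,0,0]},{"gripper":18,"travel":[-5.4,0,-2.5],"twist":[0,0,0]}]'; python3 -m crank '[{"gripper":18,"travel":[-5.4,0,-2.5],"twist":[0,0,0]},{"gripper":18,"travel":[-5.4,0,-2.5],"twist":[0,0,0]},{"gripper":18,"travel":[-5.4,0,-2.5],"twist":[0,0,0]}]'
```

```text
time: 16.25
ee_pos: [0.7069, -0.0461, 0.0329]
tcp_rot: [-179.9, -25.2, 5.0]
wrist_force: [6.5, -4.7, -2.1]
opening: 0.0206
grasp_force: 44.1
time: 16.62
ee_pos: [0.6891, -0.0477, 0.0329]
tcp_rot: [-179.9, -25.2, 5.0]
wrist_force: [6.2, -6.3, -1.4]
opening: 0.0205
grasp_force: 44.1
```

```bash
python3 -m crank '[{"gripper":18,"travel":[-4.5,0,-2.1],"twist":[0,0,0]},{"gripper":18,"travel":[-4.5,0,-2.1],"twist":[0,0,0]}]'; python3 -m crank '[{"gripper":18,"travel":[-4.5,0,-2.1],"twist":[0,0,0]},{"gripper":18,"travel":[-4.5,0,-2.1],"twist":[0,0,0]}]'
```

```text
time: 16.88
ee_pos: [0.6792, -0.0486, 0.0329]
tcp_rot: [-179.9, -25.2, 5.0]
wrist_force: [5.8, -4.9, -1.2]
opening: 0.0208
grasp_force: 44.1
time: 17.12
ee_pos: [0.6693, -0.0494, 0.0329]
tcp_rot: [-179.9, -25.2, 5.0]
wrist_force: [6.8, -5.3, -0.8]
opening: 0.0206
grasp_force: 44.1
```

```bash
python3 -c "
from h import *
import cv2
a=cv2.resize(bot.camera('side')[185:305,245:395,::-1],None,fx=4,fy=4,interpolation=2)
cv2.imwrite('pics/n4.png',a)"
```

```text
(no output)
```

View pics/n4.png

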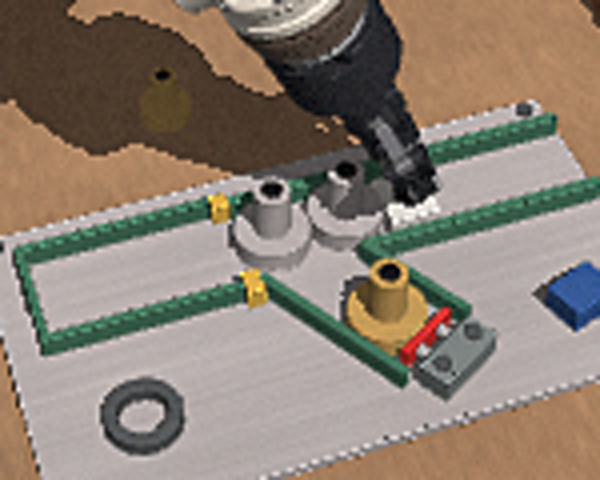

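```bash
python3 -c "
from h import *
for u,v in((271,188),(347,170),(390,272)):
  p=at('side',u/4+245-.375,v/4+185-.375,.058)*1e3; d=p[:2]-[549.1,-60.4]; print(p.round(1), (-.996*d[0]-.089*d[1]).round(1), (.089*d[0]-.996*d[1]).round(1))"
```

```text
[566.1 -57.7  58. ] -17.1 -1.1
[616.4 -54.7  58. ] -67.5 0.3
[ 618.6 -141.8   58. ] -62.0 87.3
```

Front steel spigot at (271,188) → feeder (−17, −1), rear (−67, 0): lined up with the gate; brass stays in the bay. Continue.

```bash
python3 -m crank '[{"gripper":18,"travel":[-3.6,0,-1.7],"twist":[0,0,0]},{"gripper":18,"travel":[-3.6,0,-1.7],"twist":[0,0,0]}]'|grep -E "pos|wri"; python3 -m crank '[{"gripper":18,"travel":[-3.6,0,-1.7],"twist":[0,0,0]},{"gripper":18,"travel":[-3.6,0,-1.7],"twist":[0,0,0]}]'|grep -E "pos|wri"; python3 -m crank '[{"gripper":18,"travel":[-3.6,0,-1.7],"twist":[0,0,0]},{"gripper":18,"travel":[-3.6,0,-1.7],"twist":[0,0,0]}]'|grep -E "pos|wri"
```

```text
ee_pos: [0.6614, -0.0502, 0.0329]
wrist_force: [6.1, -5.7, -0.9]
ee_pos: [0.6535, -0.0509, 0.0329]
wrist_force: [6.1, -5.6, -0.9]
ee_pos: [0.6455, -0.0516, 0.0329]
wrist_force: [6.9, -5.9, -0.9]
```

```bash
python3 -m crank '[{"gripper":18,"travel":[-4.5,0,-2.1],"twist":[0,0,0]},{"gripper":18,"travel":[-4.5,0,-2.1],"twist":[0,0,0]}]'|grep -E "pos|wri"; python3 -m crank '[{"gripper":18,"travel":[-4.5,0,-2.1],"twist":[0,0,0]},{"gripper":18,"travel":[-4.5,0,-2.1],"twist":[0,0,0]}]'|grep -E "pos|wri"; python3 -m crank '[{"gripper":18,"travel":[-3.6,0,-1.7],"twist":[0,0,0]},{"gripper":18,"travel":[-3.6,0,-1.7],"twist":[0,0,0]}]'|grep -E "pos|wri"
```

```text
ee_pos: [0.6356, -0.0525, 0.0329]
wrist_force: [6.1, -6.3, -2.1]
ee_pos: [0.6257, -0.0534, 0.0329]
wrist_force: [6.0, -6.6, -2.0]
ee_pos: [0.6177, -0.0541, 0.0329]
wrist_force: [6.7, -7.4, -2.2]
```

```bash
python3 -m crank '[{"gripper":18,"travel":[-4.5,0.1,-2.1],"twist":[0,0,0]},{"gripper":18,"travel":[-4.5,0.1,-2.1],"twist":[0,0,0]}]'|grep -E "pos|wri"; python3 -m crank '[{"gripper":18,"travel":[-4.5,0,-2.1],"twist":[0,0,0]},{"gripper":18,"travel":[-4.5,0,-2.1],"twist":[0,0,0]}]'|grep -E "pos|wri"; python3 -m crank '[{"gripper":18,"travel":[-4.5,0,-2.1],"twist":[0,0,0]},{"gripper":18,"travel":[-4.5,0,-2.1],"twist":[0,0,0]}]'|grep -E "pos|wri"
```

```text
ee_pos: [0.6079, -0.0551, 0.0329]
wrist_force: [6.4, -5.9, -2.4]
ee_pos: [0.5979, -0.056, 0.0329]
wrist_force: [6.3, -6.7, -2.3]
ee_pos: [0.588, -0.0569, 0.0329]
wrist_force: [6.1, -6.4, -2.2]
```

```bash
python3 -m crank '[{"gripper":18,"travel":[-4.5,0.1,-2.1],"twist":[0,0,0]},{"gripper":18,"travel":[-4.5,0,-2.1],"twist":[0,0,0]}]'|grep -E "pos|wri"; python3 -m crank '[{"gripper":18,"travel":[-4.5,0,-2.1],"twist":[0,0,0]},{"gripper":18,"travel":[-4.5,0,-2.1],"twist":[0,0,0]}]'|grep -E "pos|wri"; python3 -m crank '[{"gripper":18,"travel":[-4.5,0,-2.1],"twist":[0,0,0]},{"gripper":18,"travel":[-4.5,0,-2.1],"twist":[0,0,0]},{"gripper":18,"travel":[0,0,0],"twist":[0,0,0]}]'|grep -E "pos|wri"
```

```text
ee_pos: [0.5781, -0.0578, 0.0329]
wrist_force: [6.4, -5.9, -1.8]
ee_pos: [0.5683, -0.0586, 0.0329]
wrist_force: [6.7, -6.5, -2.3]
ee_pos: [0.5579, -0.0596, 0.0328]
wrist_force: [0.0, -6.8, 2.5]
```

Release, retreat along the tool axis, and look.

```bash
python3 -m crank '[{"gripper":26,"travel":[0,0,0],"twist":[0,0,0]},{"gripper":40,"travel":[0,0,0],"twist":[0,0,0]},{"gripper":50,"travel":[0,0,0],"twist":[0,0,0]},{"gripper":50,"travel":[7,0,-15],"twist":[0,0,0]},{"gripper":50,"travel":[14,0,-30],"twist":[0,0,0]},{"gripper":50,"travel":[20,0,-43],"twist":[0,0,0]},{"gripper":50,"travel":[20,0,-43],"twist":[0,0,0]},{"gripper":50,"travel":[20,0,-43],"twist":[0,0,0]},{"gripper":50,"travel":[0,0,0],"twist":[0,0,0]}]'; python3 -c "
from h import *
import cv2
a=cv2.resize(bot.camera('side')[185:305,245:395,::-1],None,fx=4,fy=4,interpolation=2)
cv2.imwrite('pics/n5.png',a)"
```

```text
time: 21.42
ee_pos: [0.5591, -0.0596, 0.2305]
tcp_rot: [-179.9, -25.5, 5.1]
wrist_force: [0.4, 0.3, -0.6]
opening: 0.0499
grasp_force: 0.0
```

View pics/n5.png

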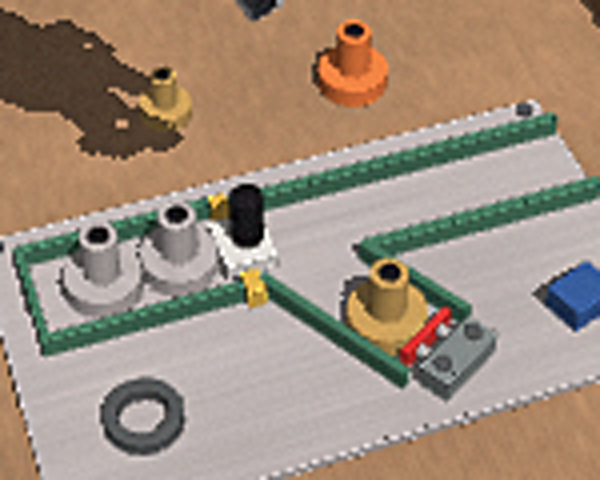

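```bash
python3 -c "
from h import *
for u,v in((98,233),(176,212),(390,272)):
  p=at('side',u/4+245-.375,v/4+185-.375,.058)*1e3; d=p[:2]-[549.1,-60.4]; print(p.round(1), (-.996*d[0]-.089*d[1]).round(1), (.089*d[0]-.996*d[1]).round(1))
o=bot.job_done();print(o)" 
```

```text
[454.9 -67.8  58. ] 94.5 -1.1
[504.4 -62.7  58. ] 44.7 -1.7
[ 618.6 -141.8   58. ] -62.0 87.3
the job is handed in; nothing more can be done
None
```

I've handed the job in at about 21 s: the brass bushing was pressed about 2.2–2.5 mm into the trip plate (judged from force and travel) and left in the bay, and then both steel bushings were pushed through into the outlet tray, at about x = 45 and 95 mm in the feeder frame.

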